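Lids back on the canister set

TASK

The canister set has been washed and its four lids are dry, piled up in one stack. Take the stack apart and gently close each canister with its own lid, the skirt in the mouth and the disc flat on the rim all round. Leave the canisters, the pepper mill and the garlic where they stand.

Things in the scene. Friction and masses are not known exactly. Their poses are not given: they have to be found in the camera images.
- small_canister: the smallest of four open round white stoneware canisters, standing upright and empty: 60 mm outside diameter, wall 5 mm (mouth 50 mm), 55 mm high. Loose, heavy enough to stay put when a lid is set in it. Origin: centre of its underside; z up.
- medium_canister: the second smallest of four open round white stoneware canisters, standing upright and empty: 78 mm outside diameter, wall 5 mm (mouth 68 mm), 70 mm high. Loose, heavy enough to stay put when a lid is set in it. Origin: centre of its underside; z up.
- large_canister: the second largest of four open round white stoneware canisters, standing upright and empty: 96 mm outside diameter, wall 5 mm (mouth 86 mm), 85 mm high. Loose, heavy enough to stay put when a lid is set in it. Origin: centre of its underside; z up.
- giant_canister: the largest of four open round white stoneware canisters, standing upright and empty: 114 mm outside diameter, wall 5 mm (mouth 104 mm), 100 mm high. Loose, heavy enough to stay put when a lid is set in it. Origin: centre of its underside; z up.
- small_lid: lid of the 60 mm canister, on top of the stack: brown wooden disc 60 mm across, 6 mm thick; wooden knob 20 mm wide, 15 mm high on top; hollow white skirt 18 mm deep below, tapering from 43 to 34 mm, covering any knob beneath. Origin: centre of the skirt's lower edge; disc top at 24 mm, knob to 39 mm. Seated, the disc rests on the rim, origin 37 mm above the canister's.
- medium_lid: lid of the 78 mm canister, second in the stack: brown wooden disc 78 mm across, 6 mm thick; wooden knob 20 mm wide, 15 mm high on top; hollow white skirt 18 mm deep below, tapering from 61 to 52 mm, covering any knob beneath. Origin: centre of the skirt's lower edge; disc top at 24 mm, knob to 39 mm. Seated, the disc rests on the rim, origin 52 mm above the canister's.
- large_lid: lid of the 96 mm canister, third in the stack: brown wooden disc 96 mm across, 6 mm thick; wooden knob 20 mm wide, 15 mm high on top; hollow white skirt 18 mm deep below, tapering from 79 to 70 mm, covering any knob beneath. Origin: centre of the skirt's lower edge; disc top at 24 mm, knob to 39 mm. Seated, the disc rests on the rim, origin 67 mm above the canister's.
- giant_lid: lid of the 114 mm canister, bottom of the stack: brown wooden disc 114 mm across, 6 mm thick; wooden knob 20 mm wide, 15 mm high on top; hollow white skirt 18 mm deep below, tapering from 97 to 88 mm, covering any knob beneath. Origin: centre of the skirt's lower edge; disc top at 24 mm, knob to 39 mm. Seated, the disc rests on the rim, origin 82 mm above the canister's.
- pepper_mill: bystander: a dark wooden pepper mill standing upright, 58 mm diameter, 170 mm high, loose. Origin: centre of its underside; z up.
- garlic: bystander: a garlic bulb, about 60 mm across and 58 mm high, loose. Origin: centre of its underside.
There are look-alikes about, which are no part of the job. Leave any blue or purple look-alike of the small_lid alone.

How it is judged:
At the end, for the whole second after the job is handed in: every lid sits level (within 0.06 rad) in the canister of its own size, centred within 7 mm, its disc on the rim (height within 3 mm of seated), and all lids and canisters are upright and at rest (horizontal distance between small_lid and small_canister below 0.007 m and z of small_lid in the frame of small_canister between 0.034 and 0.04 m and angle between each of small_lid, small_canister, medium_lid, medium_canister, large_lid, large_canister, giant_lid, giant_canister's own z axis and vertical below 0.06 rad and linear speed of each of small_lid, small_canister, medium_lid, medium_canister, large_lid, large_canister, giant_lid, giant_canister below 0.02 m/s and horizontal distance between medium_lid and medium_canister below 0.007 m and z of medium_lid in the frame of medium_canister between 0.049 and 0.055 m and horizontal distance between large_lid and large_canister below 0.007 m and z of large_lid in the frame of large_canister between 0.064 and 0.07 m and horizontal distance between giant_lid and giant_canister below 0.007 m and z of giant_lid in the frame of giant_canister between 0.079 and 0.085 m); the robot touches nothing.
It fails at once if a canister is pushed more than 40 mm from where it stood, or tipped (distance of any of small_canister, medium_canister, large_canister, giant_canister from where it was at the start of the episode above 0.04 m or angle between any of small_canister, medium_canister, large_canister, giant_canister's own z axis and vertical above 0.35 rad).
It fails at once if a lid is dropped or rammed onto a canister (more than 60 N between a lid and its canister) (contact force between small_lid and small_canister above 60 N or contact force between medium_lid and medium_canister above 60 N or contact force between large_lid and large_canister above 60 N or contact force between giant_lid and giant_canister above 60 N).
It fails at once if the pepper mill or the garlic is moved more than 30 mm, or the mill knocked over (distance of any of pepper_mill, garlic from where it was at the start of the episode above 0.03 m or angle between pepper_mill's own z axis and vertical above 0.4 rad).
It also fails if it takes over 99 s, if anything falls off the work surface, if the arm or the gripper's body presses on something with over 40 N, if the wrist force passes 120 N, or if a joint passes its speed limit or range.

ROBOT

A 6-joint arm with a two-finger parallel gripper is mounted at the origin on a cart in front of the work surface, level with it; the furniture and walls round the work are solid. World frame = base frame: x ahead of the robot, y to its left, z up, the work surface at z = 0. Lengths are in m, angles in rad, forces in N, time in s.
With the tool pointing down it reaches from about 0.325 to 0.775 m from the base axis. Payload 5.5 kg.
Tool frame: the origin (TCP) lies at the very end of the fingers, on their centre line; the grasp point (between the pads) lies 19 mm behind it; z points along the fingers, y is the line along which they close (so a half turn about z gives the same grasp; the last joint's range is limited). The gripper opens to 88 mm and grips with 3 to 60 N. Pads are 20 mm wide; open, the fingers measure 115 mm over their backs; the gripper's body (75 mm by 178 mm) begins 61 mm behind the grasp point.
Start: joints at [-1.335, 0.091, 1.231, -0, 1.82, -0.057], TCP at [0.173, -0.574, 0.223] pointing down, gripper open.
Joint ranges: [-2.87, 2.87], [-0.86, 2.18], [0.17, 2.46], [-1.51, 4.65], [0.06, 2.69], [-2.65, 2.65]. Speed limits (rad/s): [2.57, 2.57, 3.01, 3.14, 3.14, 3.14].

INTERFACE

Orientations are given as [roll, pitch, yaw] about the fixed x, y, z axes, in that order (R = Rz(yaw) Ry(pitch) Rx(roll)).
In Python, from workcell import state, capture, camera_params, finish_job gives the robot as it stands. The module is installed in compiled form; this text tells all that it offers.
- The arm moves only by the shell command python3 -m handwheel 'ROWS' [FORCE]. ROWS is JSON, a list of rows, each a list of 7 numbers: the shift along the tool's x, y, z in cm, then the turn, a rotation vector about the tool's x, y, z in degrees, then the opening, from 0 (shut) to 1 (fully open). A call has 1 to 20 rows; each row is the pose to reach, as a shift and turn from the pose commanded when the call began, along the tool's axes at that moment; what a row does not reach only later rows make up. A row lasts 1/12 s, in which the tool goes at most 41.7 mm and 7.16 degrees, less where a joint would pass 70% of its speed; a pose out of reach is approached as far as the arm can. A call with a gripper value outside its range is refused whole. The fingers move at their own pace and stop on an object; FORCE is the grip in N (left out, the last holds). Time passes only in rows, so rows that repeat a pose let the fingers close. It gives the time, the measured TCP pose, the force, the opening and the grip force at its end, in the units of the state.
- state(): the state, without advancing time (a new reading comes with each control period).
- capture(name): name is "scene" or "top" or "wrist"; returns (picture, depth): 384x512x3 uint8, blue, green, red; 384x512 float32, m along the optical axis (not along the pixel's ray), 0 where there is no reading.
- camera_params(name): a dict with "mtx" (3x3 intrinsics, pixels), "view" (4x4, takes a point from world to camera coordinates); the wrist camera has in their place "hand_eye" (4x4, takes a point from camera to tool coordinates, whose origin is the TCP and whose axes are the flange's). Camera axes: x right, y down, z forward; pixel columns grow to the right and rows downward; lengths in m; the calibration is good to about 2 mm. A picture is of the moment at which its call begins: read the wrist's pose just before it. camera_params takes no time and is no camera call.
- finish_job(): hands the job in; it is judged then, once.
The state is a dict: "time": time; "joints": joint angles; "dq": joint speeds; "joint_torque": joint torques, N m; "ee_pos": TCP position; "tool_rot": TCP orientation; "force": force on the tool from outside, world axes, zero at the start; "wrist_torque": the same for the moment, N m; "opening": finger opening in m; "grip_force": force on a finger pad.
Only numpy, scipy, OpenCV 4.12 (cv2) and the standard library are available. Lean on these libraries where they do the work, as an engineer would, in place of code of your own. Each camera call takes 0.05 s, during which the arm holds its last target. There are 200 camera calls.

## Working session

There is one attempt and no reset: what is moved stays moved. The work goes in short steps, Python scripts to look and compute and a shell command to move; the robot and the scene stay as the last step left them, time stands still between calls to the robot, and variables do not carry over. Pictures are saved under pics/ and viewed, at most 14 in all, crops included, and the job is handed in when it is done.

```bash
mkdir -p pics; python3 - <<'E'
from workcell import *
import cv2,numpy as np
print(state())
for n in("scene","top"):
    im,d=capture(n);cv2.imwrite(f"pics/{n}0.png",im);np.save(f"{n}0.npy",d);p=camera_params(n);print(n,p["mtx"],p["view"])
print(camera_params("wrist"))
E
```

```text
{'time': 0.0, 'joints': array([-1.33465401e+00,  9.18433168e-02,  1.23183181e+00,  6.59830569e-06,
        1.81976823e+00, -5.66851109e-02]), 'dq': array([-6.86100871e-04,  1.12215532e-04,  8.81427161e-04,  6.89350043e-04,
        1.44032160e-05, -1.35383944e-03]), 'joint_torque': array([-1.92181127e-03, -4.46456373e+01, -4.06449258e+01,  6.96375500e-02,
        2.94457271e-02, -1.72694449e-04]), 'ee_pos': array([ 0.1731413 , -0.57419042,  0.2215467 ]), 'tool_rot': array([-3.13974528e+00, -1.11238771e-04,  2.92828941e-01]), 'force': array([ 0.74002616, -0.59783742,  0.25828731]), 'wrist_torque': array([-0.01927031,  0.00265577, -0.00451379]), 'grip_force': 0.0, 'opening': 0.08798581141073818}
scene [[447.60181984   0.         248.2463837 ]
 [  0.         447.60181984 184.99420437]
 [  0.           0.           1.        ]] [[-0.74415883 -0.66778852  0.01691535  0.33125187]
 [-0.41004408  0.4366547  -0.80074748  0.28156029]
 [ 0.52734381 -0.60281934 -0.59876318  0.75100743]
 [ 0.          0.          0.          1.        ]]
top [[375.49187193   0.         251.53914712]
 [  0.        
[... 156 characters left out ...]
-1.67012658e-01 -2.20892094e-01  5.10871228e-01]
 [ 2.17597703e-01  3.80077499e-02 -9.75298237e-01  8.05545064e-01]
 [ 0.00000000e+00  0.00000000e+00  0.00000000e+00  1.00000000e+00]]
{'mtx': array([[288.09755005,   0.        , 258.46739622],
       [  0.        , 288.09755005, 187.75010354],
       [  0.        ,   0.        ,   1.        ]]), 'hand_eye': array([[ 1.23437722e-03, -9.57485396e-01, -2.88479102e-01,
         7.76974969e-02],
       [ 9.99998615e-01,  1.50396453e-03, -7.12871601e-04,
         6.82120705e-04],
       [ 1.11642648e-03, -2.88477823e-01,  9.57485926e-01,
        -1.61836522e-01],
       [ 0.00000000e+00,  0.00000000e+00,  0.00000000e+00,
         1.00000000e+00]])}
```

View pics/scene0.png

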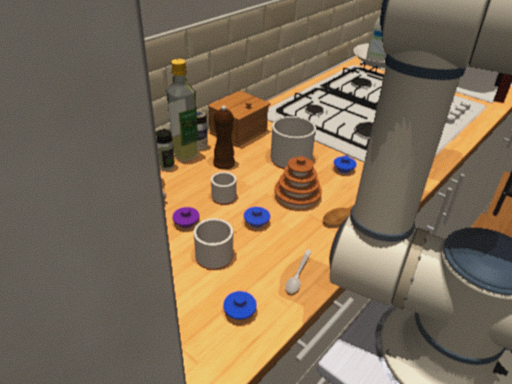

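View pics/top0.png

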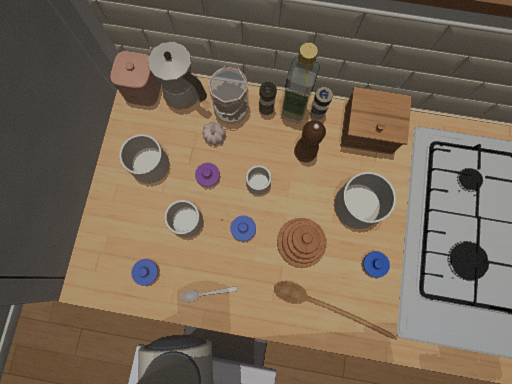

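The scene and top views show the brown stack at top (302,242). In the top view the canisters are small (259,180), medium (183,218), large (142,160) and giant (367,202). The mill is at (308,145) and the garlic at (214,132). The blue and purple look-alikes are single lids at (145,272), (243,228), (377,264) and (207,175). The wanted small_lid is the brown one on top of the stack, with its knob at (307,238).

```bash
cat > h.py <<'E'
import numpy as np,cv2
from workcell import *
from scipy.optimize import least_squares
from scipy.spatial.transform import Rotation as R
def cloud(n,d):
    p=camera_params(n);K=p["mtx"];v,u=np.indices(d.shape)
    c=np.stack([(u-K[0,2])/K[0,0]*d,(v-K[1,2])/K[1,1]*d,d],-1)
    if "view" in p: T=np.linalg.inv(p["view"])
    else:
        s=state();F=np.eye(4);F[:3,:3]=R.from_euler("xyz",s["tool_rot"]).as_matrix();F[:3,3]=s["ee_pos"];T=F@p["hand_eye"]
    return c@T[:3,:3].T+T[:3,3]
def circ(P,r=None):
    c0=[*(P.min(0)+P.max(0))[:2]/2]
    if r is None: q=least_squares(lambda a:np.hypot(*(P[:,:2]-a[:2]).T)-a[2],c0+[.04],loss="soft_l1",f_scale=.002)
    else: q=least_squares(lambda a:np.hypot(*(P[:,:2]-a[:2]).T)-r,c0,loss="soft_l1",f_scale=.002)
    return q.x
E
python3 - <<'E'
from h import *
d=np.load("top0.npy");im=cv2.imread("pics/top0.png");W=cloud("top",d)
table=W[230:270,200:225].reshape(-1,3);print("table z",np.median(table[:,2]))
for n,(u,v),H,ro in[("small",(259,180),.055,.03),("medium",(183,218),.07,.039),("large",(142,160),.085,.048),("giant",(367,202),.1,.057)]:
    k=60;w=W[v-k:v+k,u-k:u+k].reshape(-1,3);c0=W[v,u]
    w=w[(abs(w[:,2]-H)<.004)&(np.hypot(*(w-c0)[:,:2].T)<ro+.05)]
    c=np.array(c0[:2])
    for _ in range(3):
        g=w[np.hypot(*(w[:,:2]-c).T)<ro+.015]; q=circ(g,ro-.0025);c=q
    print(n,len(g),q,circ(g),"rimz",np.median(g[:,2]),"r,th",np.hypot(*q))
hsv=cv2.cvtColor(im,cv2.COLOR_BGR2HSV)
w=W[200:285,260:345].reshape(-1,3);w=w[(w[:,2]>.012)]
for z in(.024,.048,.072,.096,.111):
    g=w[abs(w[:,2]-z)<.003];print(z,len(g),(g.min(0)+g.max(0))/2,np.ptp(g,0),np.median(g[:,2]))
for n,(u,v) in dict(mill=(313,131),garlic=(213,132),spoonend=(290,291),b1=(243,228),b2=(377,264),b3=(145,272),p=(207,175),bottle=(308,52)).items(): print(n,W[v,u])
E
```

```text
table z 0.0007091644159840649
small 165 [ 0.5658237  -0.04682807] [ 0.5658243  -0.04682953  0.02735097] rimz 0.05528109723528474 r,th 0.5677581583711291
medium 236 [0.44333188 0.10587477] [0.44333534 0.10587451 0.03616162] rimz 0.0700747879799744 r,th 0.45579888224659215
large 308 [0.5665413  0.22634208] [0.56653414 0.22635303 0.04516643] rimz 0.08487789903207199 r,th 0.6100817777941828
giant 407 [ 0.55185921 -0.29284932] [ 0.55185695 -0.29285292  0.05417902] rimz 0.1004801695356301 r,th 0.6247473960835555
0.024 445 [ 0.46533772 -0.18878622  0.02397088] [0.1653835  0.1481568  0.00592392] 0.024768111600558362
0.048 422 [ 0.46750896 -0.19021158  0.04797251] [0.15127177 0.13256153 0.00594411] 0.0485616227495958
0.072 346 [ 0.46982372 -0.19126306  0.07202001] [0.13905457 0.11469305 0.00587658] 0.07248859776622685
0.096 514 [ 0.47289633 -0.19215467  0.09598986] [0.12638838 0.10067426 0.00597099] 0.09672804965121928
0.111 65 [ 0.43873771 -0.17110688  0.11117651] [0.0172686  0.0179655  0.00561136] 0.11156151988651797
mill [ 0.65693716 -0.14633195  0.1586824 ]
garlic [0.65787353 0.07824943 0.05594972]
spoonend [ 0.32485562 -0.16287617  0.00661925]
b1 [ 0.44519928 -0.03231257  0.04156893]
b2 [ 0.41700763 -0.3435124   0.03960987]
b3 [0.31045465 0.16655547 0.03954165]
p [0.55490725 0.07401666 0.0403457 ]
bottle [ 0.76406583 -0.10436225  0.26962617]
```

```bash
python3 - <<'E'
from h import *
d=np.load("top0.npy");W=cloud("top",d).reshape(-1,3)
w=W[np.hypot(W[:,0]-.4387,W[:,1]+.171)<.068]
for z,r in((.111,.01),(.0965,.03),(.0725,.039),(.0485,.048),(.0245,.057)):
    g=w[abs(w[:,2]-z)<.003];h=cv2.minEnclosingCircle(np.float32(g[:,:2]*1000));print(z,len(g),h,np.median(g[:,2]))
for n,x,y in(("small",.566,-.047),("large",.5665,.2263),("giant",.552,-.293),("medium",.443,.106)):
    m=(abs(W[:,0]-x)<.15)&(abs(W[:,1]-y)<.12)&(W[:,2]>.12);g=W[m];print(n,m.sum(),g.min(0) if m.any() else 0,g.max(0) if m.any() else 0)
g=w[w[:,2]>.107];print(g[:,:2].mean(0))
s=state();t=np.array([.4387,-.171,.16]);Rm=R.from_euler("xyz",s["tool_rot"]);print("shift cm",Rm.inv().apply(t-s["ee_pos"])*100,"turn",np.degrees(s["tool_rot"][2]-np.pi/2))
E
```

```text
0.111 65 ((438.91571044921875, -170.56039428710938), 9.736693382263184) 0.11156151988651797
0.0965 521 ((439.3996887207031, -171.1522979736328), 29.983112335205078) 0.09682928917790523
0.0725 345 ((438.8580322265625, -172.24903869628906), 38.92725372314453) 0.07257649078040462
0.0485 416 ((439.114990234375, -171.37161254882812), 47.985809326171875) 0.04865072202549198
0.0245 436 ((439.26910400390625, -170.90130615234375), 56.97096252441406) 0.024901779538274327
small 522 [ 0.63994784 -0.16688533  0.12018567] [0.71595653 0.07292344 0.17270799]
large 0 0 0
giant 1108 [ 0.66182003 -0.31296199  0.14184549] [ 0.68226113 -0.17336092  0.54393438]
medium 0 0 0
[ 0.4389021  -0.17083309]
shift cm [ 37.0669408  -30.92822455   6.21969962] turn -73.22404428549441
```

Candidates for small_lid (top image): brown on the stack (307,238), blue (243,228), (377,264), (145,272), purple (207,175). Only the brown wooden one on top of the stack fits; I'll confirm it in a crop.

```bash
python3 - <<'E'
import cv2
im=cv2.imread("pics/scene0.png")[140:260,160:380];cv2.imwrite("pics/crop1.png",cv2.resize(im,None,fx=3,fy=3,interpolation=cv2.INTER_CUBIC))
E
python3 -m handwheel '[[3,-2.5,0,0,0,-6,0.45],[6,-5,0,0,0,-12,0.45],[9,-7.5,0,0,0,-18,0.45],[12,-10,0,0,0,-24,0.45],[15,-12.5,0,0,0,-30,0.45],[18,-15,0,0,0,-36,0.45],[21,-17.5,0,0,0,-42,0.45],[24,-20,0,0,0,-48,0.45],[27,-22.5,0,0,0,-54,0.45],[30,-25,0,0,0,-60,0.45],[33,-27.5,0,0,0,-66,0.45],[35,-29.2,0,0,0,-71,0.45],[37.07,-30.93,0,0,0,-73.22,0.45],[37.07,-30.93,0,0,0,-73.22,0.45],[37.07,-30.93,0,0,0,-73.22,0.45],[37.07,-30.93,0,0,0,-73.22,0.45],[37.07,-30.93,0,0,0,-73.22,0.45]]' 15
python3 - <<'E'
from h import *
print(state()["joints"])
im,d=capture("wrist");cv2.imwrite("pics/w1.png",im);W=cloud("wrist",d).reshape(-1,3)
w=W[np.hypot(W[:,0]-.4387,W[:,1]+.171)<.068]
for z in(.111,.0965,.0725,.0485,.0245):
    g=w[abs(w[:,2]-z)<.003]
    if len(g):print(z,len(g),cv2.minEnclosingCircle(np.float32(g[:,:2]*1000)),np.median(g[:,2]))
E
```

```text
time: 1.52
ee_pos: [0.4383, -0.1722, 0.2225]
tool_rot: [-3.141, 0.0, 1.569]
force: [0.9, -0.2, 0.7]
opening: 0.0391
grip_force: 0.0
[-4.46316425e-01 -2.56161876e-01  1.55946932e+00 -4.05182805e-04
  1.83862531e+00 -4.44575294e-01]
0.111 305 ((439.03045654296875, -172.24746704101562), 9.939626693725586) 0.11037309451127114
0.0965 2133 ((439.1246337890625, -172.36862182617188), 29.922344207763672) 0.09548228160960193
0.0725 1143 ((438.50927734375, -173.62815856933594), 38.941890716552734) 0.07147822010208132
0.0485 1206 ((438.7048034667969, -172.63262939453125), 47.86366653442383) 0.04756100854256759
0.0245 1208 ((438.80303955078125, -171.81158447265625), 56.732635498046875) 0.023584045204715104
```

View pics/crop1.png

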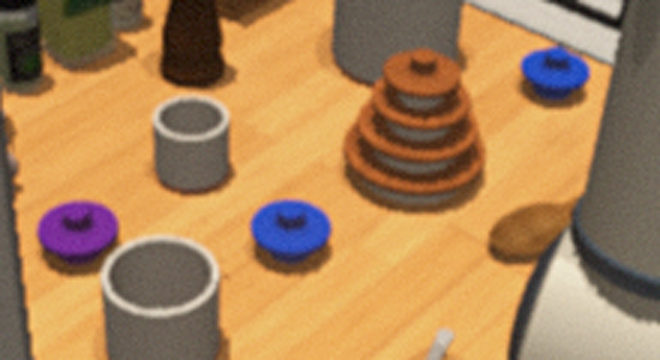

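View pics/w1.png

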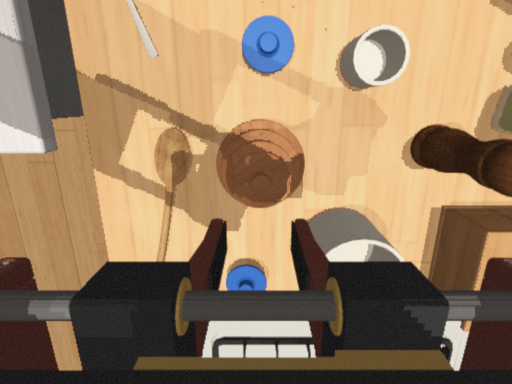

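The crop shows a single brown stack with the small lid on top at (423,75); the blue lids (555,72), (290,228) and the purple one (78,228) stand apart. In the wrist view the stack is at (260,163), in line with the fingers, so I'll descend.

```bash
python3 -m handwheel '[[0,0.1,3,0,0,0,0.45],[0,0.1,6,0,0,0,0.45],[0,0.1,9,0,0,0,0.45],[0,0.1,11,0,0,0,0.45],[0,0.1,12,0,0,0,0.45],[0,0.1,12.4,0,0,0,0.45],[0,0.1,12.4,0,0,0,0.45],[0,0.1,12.4,0,0,0,0.45],[0,0.1,12.4,0,0,0,0.1],[0,0.1,12.4,0,0,0,0.1],[0,0.1,12.4,0,0,0,0.1],[0,0.1,12.4,0,0,0,0.1],[0,0.1,12.4,0,0,0,0.1],[0,0.1,12.4,0,0,0,0.1],[0,0.1,12.4,0,0,0,0.1]]' 15
```

```text
time: 2.82
ee_pos: [0.4403, -0.1715, 0.0994]
tool_rot: [3.14, 0.001, 1.571]
force: [0.8, -1.0, 4.2]
opening: 0.0193
grip_force: 15.0
```

```bash
python3 -m handwheel '[[0,0,-0.5,0,0,0,0.1],[0,0,-1,0,0,0,0.1],[0,0,-2,0,0,0,0.1],[0,0,-4,0,0,0,0.1],[0,0,-7,0,0,0,0.1],[0,1.5,-10,0,0,0,0.1],[0,4,-11,0,0,0,0.1],[0,7,-11,0,0,0,0.1],[0,10,-11,0,0,0,0.1],[0,12.6,-11,0,0,0,0.1],[0,12.6,-11,0,0,0,0.1],[0,12.6,-11,0,0,0,0.1],[0,12.6,-11,0,0,0,0.1]]'
cat >> h.py <<'E'
CAN=dict(small=(.5658,-.0468,.055,.03),medium=(.4433,.1059,.07,.039),large=(.5665,.2263,.085,.048),giant=(.5519,-.2929,.1,.057))
def rim(name,cam="wrist",dz=.004):
    im,d=capture(cam);W=cloud(cam,d).reshape(-1,3);x,y,H,ro=CAN[name];c=np.array([x,y])
    w=W[abs(W[:,2]-H)<dz]
    for _ in range(3): g=w[np.hypot(*(w[:,:2]-c).T)<ro+.008];g=g[np.hypot(*(g[:,:2]-c).T)>ro-.014];c=circ(g,ro-.0025)
    s=state();print(name,len(g),c,"z",np.median(g[:,2]),"tcp",s["ee_pos"],s["time"]);return im,W
E
python3 - <<'E'
from h import *
im,W=rim("small");cv2.imwrite("pics/w2.png",im)
E
```

```text
time: 3.9
ee_pos: [0.5653, -0.1713, 0.2088]
tool_rot: [-3.141, -0.0, 1.571]
force: [0.2, 0.8, 0.6]
opening: 0.0193
grip_force: 15.0
small 946 [ 0.56600062 -0.04843906] z 0.054902331488495215 tcp [ 0.56509625 -0.17143275  0.20928781] 3.95
```

View pics/w2.png

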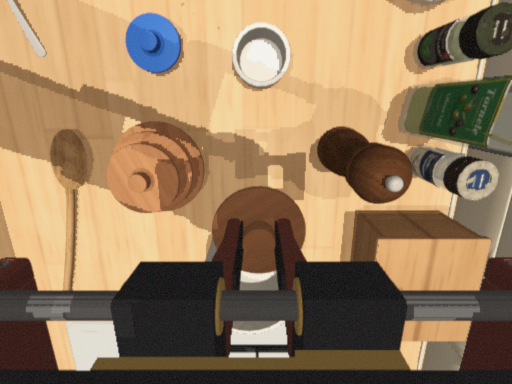

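The small lid hangs level between the fingers. The small canister is at pixel (261,55) and clear. Moving over it.

```bash
python3 -m handwheel '[[3,0.1,0,0,0,0,0.1],[6.5,0.1,0,0,0,0,0.1],[10,0.1,0,0,0,0,0.1],[12.35,0.1,2,0,0,0,0.1],[12.35,0.1,5,0,0,0,0.1],[12.35,0.1,8,0,0,0,0.1],[12.35,0.1,10.5,0,0,0,0.1],[12.35,0.1,11.9,0,0,0,0.1],[12.35,0.1,11.9,0,0,0,0.1],[12.35,0.1,11.9,0,0,0,0.1],[12.35,0.1,12.3,0,0,0,0.1],[12.35,0.1,12.7,0,0,0,0.1],[12.35,0.1,13.1,0,0,0,0.1],[12.35,0.1,13.4,0,0,0,0.1],[12.35,0.1,13.7,0,0,0,0.1],[12.35,0.1,13.9,0,0,0,0.1],[12.35,0.1,14.1,0,0,0,0.1],[12.35,0.1,14.1,0,0,0,0.1]]'
```

```text
time: 5.45
ee_pos: [0.5666, -0.0478, 0.067]
tool_rot: [-3.141, -0.0, 1.571]
force: [-1.0, 0.4, -0.8]
opening: 0.0193
grip_force: 15.0
```

```bash
python3 -m handwheel '[[0,0,0.1,0,0,0,0.1],[0,0,0.15,0,0,0,0.1],[0,0,0.2,0,0,0,0.1],[0,0,0.25,0,0,0,0.1],[0,0,0.3,0,0,0,0.1],[0,0,0.3,0,0,0,0.1],[0,0,0.3,0,0,0,0.1]]'
```

```text
time: 6.03
ee_pos: [0.5669, -0.0479, 0.0648]
tool_rot: [3.141, 0.0, 1.571]
force: [-0.7, -0.4, -0.2]
opening: 0.0192
grip_force: 15.0
```

```bash
python3 -m handwheel '[[0,0,0.05,0,0,0,0.1],[0,0,0.05,0,0,0,0.3],[0,0,0.05,0,0,0,0.45],[0,0,0.05,0,0,0,0.45],[0,0,0.05,0,0,0,0.45],[0,0,-1,0,0,0,0.45],[0,0,-3,0,0,0,0.45],[0,0,-6,0,0,0,0.45],[0,0,-9.5,0,0,0,0.45],[-2.5,-2.5,-12,0,0,0,0.45],[-5,-5,-13.5,0,0,0,0.45],[-7.5,-7.5,-13.5,0,0,0,0.45],[-10,-10,-13.5,0,0,0,0.45],[-12.4,-12.8,-13.5,0,0,0,0.45],[-12.4,-12.8,-13.5,0,0,0,0.45],[-12.4,-12.8,-13.5,0,0,0,0.45],[-12.4,-12.8,-13.5,0,0,0,0.45]]'
cat >> h.py <<'E'
def discs(im_W,cs):
    W=im_W[1]
    for (x,y,z,r) in cs:
        w=W[(np.hypot(W[:,0]-x,W[:,1]-y)<r+.012)&(abs(W[:,2]-z)<.004)]
        if len(w)>20:
            n=np.linalg.lstsq(np.c_[w[:,:2],np.ones(len(w))],w[:,2],rcond=None)[0]
            print("disc",z,len(w),np.round(cv2.minEnclosingCircle(np.float32(w[:,:2]*1000))[0],1),"z",np.median(w[:,2]),"slope",n[:2])
def look(cam,cs,fn=None):
    im,d=capture(cam);W=cloud(cam,d).reshape(-1,3)
    if fn: cv2.imwrite(fn,im)
    discs((im,W),cs);s=state();print("tcp",s["ee_pos"],s["time"])
E
python3 - <<'E'
from h import *
look("wrist",[(.566,-.0478,.061,.03),(.566,-.0478,.076,.01),(.439,-.172,.087,.01),(.439,-.172,.072,.039),(.439,-.172,.048,.048)],"pics/w3.png")
E
```

```text
time: 7.45
ee_pos: [0.4391, -0.1718, 0.2003]
tool_rot: [3.14, 0.0, 1.57]
force: [-0.2, 0.1, -0.3]
opening: 0.0396
grip_force: 0.0
disc 0.061 2856 [565.  -47.8] z 0.06034959466576839 slope [0.00097748 0.00144773]
disc 0.076 427 [565.1 -48.5] z 0.07517848444015468 slope [0.02984939 0.00477221]
disc 0.087 307 [ 438.7 -173. ] z 0.08603488988587726 slope [-0.00355312 -0.02668451]
disc 0.072 3808 [ 438.7 -173.2] z 0.07114410120615794 slope [-0.00094433  0.0010993 ]
disc 0.048 1371 [ 438.8 -172. ] z 0.04714421224211074 slope [-0.0006768  -0.00066949]
tcp [ 0.43936238 -0.17137452  0.20002937] 7.5
```

View pics/w3.png

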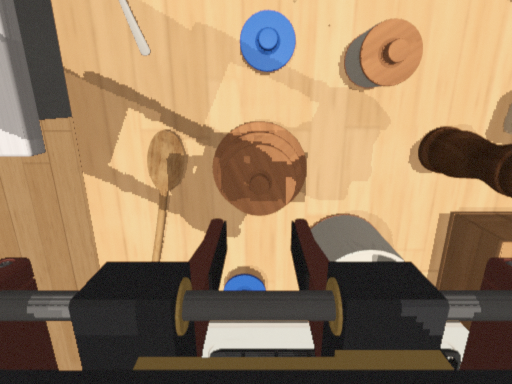

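The small lid is seated flat in its canister at (391,52). The medium lid is now on top of the stack, at (259,180).

```bash
python3 -m handwheel '[[-0.1,0,3,0,0,0,0.45],[-0.1,0,6,0,0,0,0.45],[-0.1,0,9,0,0,0,0.45],[-0.1,0,11,0,0,0,0.45],[-0.1,0,12,0,0,0,0.45],[-0.1,0,12.5,0,0,0,0.45],[-0.1,0,12.5,0,0,0,0.45],[-0.1,0,12.5,0,0,0,0.45],[-0.1,0,12.5,0,0,0,0.1],[-0.1,0,12.5,0,0,0,0.1],[-0.1,0,12.5,0,0,0,0.1],[-0.1,0,12.5,0,0,0,0.1],[-0.1,0,12.5,0,0,0,0.1],[-0.1,0,12.5,0,0,0,0.1],[-0.1,0,12.5,0,0,0,0.1]]' 15
```

```text
time: 8.75
ee_pos: [0.4393, -0.1731, 0.0755]
tool_rot: [3.14, 0.001, 1.571]
force: [0.3, -0.0, 5.7]
opening: 0.0192
grip_force: 15.0
```

```bash
python3 -m handwheel '[[0,0,-0.5,0,0,0,0.1],[0,0,-1,0,0,0,0.1],[0,0,-2,0,0,0,0.1],[0,0,-4,0,0,0,0.1],[0,0,-7,0,0,0,0.1],[0,0,-10,0,0,0,0.1],[1.5,0.4,-12.5,0,0,0,0.1],[5,0.4,-12.5,0,0,0,0.1],[8.5,0.4,-12.5,0,0,0,0.1],[12,0.4,-12.5,0,0,0,0.1],[15.3,0.4,-12.5,0,0,0,0.1],[15.3,0.4,-12.5,0,0,0,0.1],[15.3,0.4,-12.5,0,0,0,0.1],[15.3,0.4,-12.5,0,0,0,0.1]]'
python3 - <<'E'
from h import *
rim("medium")
E
```

```text
time: 9.92
ee_pos: [0.4428, -0.0202, 0.2]
tool_rot: [3.141, 0.001, 1.571]
force: [-0.4, -0.4, -0.3]
opening: 0.0193
grip_force: 15.0
medium 1510 [0.44306647 0.10448242] z 0.06931305308872004 tcp [ 0.44282498 -0.02063035  0.19984744] 9.9667
```

```bash
python3 -m handwheel '[[3,0,0,0,0,0,0.1],[6.5,0,0,0,0,0,0.1],[10,0,0,0,0,0,0.1],[12.55,0,2,0,0,0,0.1],[12.55,0,5,0,0,0,0.1],[12.55,0,8,0,0,0,0.1],[12.55,0,9.5,0,0,0,0.1],[12.55,0,9.5,0,0,0,0.1],[12.55,0,9.5,0,0,0,0.1],[12.55,0,10,0,0,0,0.1],[12.55,0,10.4,0,0,0,0.1],[12.55,0,10.8,0,0,0,0.1],[12.55,0,11.2,0,0,0,0.1],[12.55,0,11.5,0,0,0,0.1],[12.55,0,11.7,0,0,0,0.1],[12.55,0,11.7,0,0,0,0.1]]'
```

```text
time: 11.3
ee_pos: [0.4426, 0.1056, 0.0821]
tool_rot: [-3.141, 0.0, 1.571]
force: [-0.2, 0.3, -0.9]
opening: 0.019
grip_force: 15.0
```

```bash
python3 -m handwheel '[[0,0,0.1,0,0,0,0.1],[0,0,0.15,0,0,0,0.1],[0,0,0.2,0,0,0,0.1],[0,0,0.25,0,0,0,0.1],[0,0,0.3,0,0,0,0.1],[0,0,0.3,0,0,0,0.1],[0,0,0.3,0,0,0,0.1]]'
```

```text
time: 11.88
ee_pos: [0.4429, 0.1057, 0.0799]
tool_rot: [3.141, -0.0, 1.571]
force: [-1.4, 0.4, 0.9]
opening: 0.0193
grip_force: 15.0
```

```bash
python3 -m handwheel '[[0,0,0.05,0,0,0,0.1],[0,0,0.05,0,0,0,0.3],[0,0,0.05,0,0,0,0.45],[0,0,0.05,0,0,0,0.45],[0,0,0.05,0,0,0,0.45],[0,0,-1,0,0,0,0.45],[0,0,-3,0,0,0,0.45],[0,0,-6,0,0,0,0.45],[0,0,-9,0,0,0,0.45],[-3,0,-11,0,0,0,0.45],[-6,0,-11,0,0,0,0.45],[-9,0,-11,0,0,0,0.45],[-12.5,0,-11,0,0,0,0.45],[-12.5,0,-11,0,0,0,0.45],[-12.5,0,-11,0,0,0,0.45]]'
python3 - <<'E'
from h import *
look("wrist",[(.443,.105,.076,.039),(.443,.105,.091,.01)])
E
python3 -m handwheel '[[-3,0,1,0,0,0,0.45],[-6.5,-0.1,2,0,0,0,0.45],[-10,-0.2,2,0,0,0,0.45],[-13,-0.3,2,0,0,0,0.45],[-15.2,-0.4,2,0,0,0,0.45],[-15.2,-0.4,2,0,0,0,0.45],[-15.2,-0.4,2,0,0,0,0.45],[-15.2,-0.4,2,0,0,0,0.45]]'
python3 - <<'E'
from h import *
look("wrist",[(.439,-.172,.063,.01),(.439,-.172,.048,.048),(.439,-.172,.024,.057)])
E
```

```text
time: 13.13
ee_pos: [0.4428, -0.0207, 0.1903]
tool_rot: [3.141, -0.0, 1.567]
force: [-0.1, 0.4, -0.1]
opening: 0.0399
grip_force: 0.0
disc 0.076 6106 [441.1 106.4] z 0.07569899550645787 slope [0.00019574 0.00104699]
disc 0.091 504 [441.2 106.1] z 0.09049531015221399 slope [0.00930755 0.00927525]
tcp [ 0.44287765 -0.01956387  0.19018391] 13.1833
time: 13.85
ee_pos: [0.4392, -0.1699, 0.1698]
tool_rot: [3.141, -0.001, 1.572]
force: [0.4, -0.2, 0.1]
opening: 0.0396
grip_force: 0.0
disc 0.063 318 [ 438.7 -172.2] z 0.06242355516366449 slope [-0.00139953 -0.04337016]
disc 0.048 6183 [ 438.8 -172.4] z 0.047568882776259036 slope [0.00025695 0.00039043]
disc 0.024 1563 [ 438.8 -171.8] z 0.02352963606201136 slope [-0.00022332 -0.00011333]
tcp [ 0.43927182 -0.16976176  0.16982354] 13.9
```

```bash
python3 -m handwheel '[[-0.2,0,3,0,0,0,0.45],[-0.2,0,6,0,0,0,0.45],[-0.2,0,9,0,0,0,0.45],[-0.2,0,10.5,0,0,0,0.45],[-0.2,0,11.5,0,0,0,0.45],[-0.2,0,11.9,0,0,0,0.45],[-0.2,0,11.9,0,0,0,0.45],[-0.2,0,11.9,0,0,0,0.45],[-0.2,0,11.9,0,0,0,0.1],[-0.2,0,11.9,0,0,0,0.1],[-0.2,0,11.9,0,0,0,0.1],[-0.2,0,11.9,0,0,0,0.1],[-0.2,0,11.9,0,0,0,0.1],[-0.2,0,11.9,0,0,0,0.1],[-0.2,0,11.9,0,0,0,0.1]]' 20
```

```text
time: 15.15
ee_pos: [0.4393, -0.1736, 0.0514]
tool_rot: [3.14, 0.001, 1.571]
force: [0.2, -0.3, 4.4]
opening: 0.0189
grip_force: 20.0
```

```bash
python3 -m handwheel '[[0,0,-0.5,0,0,0,0.1],[0,0,-1,0,0,0,0.1],[0,0,-2,0,0,0,0.1],[0,0,-4,0,0,0,0.1],[0,0,-7,0,0,0,0.1],[0,0,-10,0,0,0,0.1],[0,0,-13,0,0,0,0.1],[2,1,-15.5,0,0,0,0.1],[5,2.5,-15.5,0,0,0,0.1],[8,4,-15.5,0,0,0,0.1],[11,5.5,-15.5,0,0,0,0.1],[14,7,-15.5,0,0,0,0.1],[17,8.5,-15.5,0,0,0,0.1],[20,10,-15.5,0,0,0,0.1],[23,11.3,-15.5,0,0,0,0.1],[26,12.7,-15.5,0,0,0,0.1],[26,12.7,-15.5,0,0,0,0.1],[26,12.7,-15.5,0,0,0,0.1],[26,12.7,-15.5,0,0,0,0.1]]'
python3 - <<'E'
from h import *
rim("large")
E
```

```text
time: 16.73
ee_pos: [0.5656, 0.0863, 0.2058]
tool_rot: [-3.141, 0.001, 1.571]
force: [0.3, -0.9, -1.4]
opening: 0.019
grip_force: 20.0
large 1321 [0.56661933 0.2254166 ] z 0.08469787317253519 tcp [0.56557568 0.08578839 0.2059405 ] 16.7833
```

```bash
python3 -m handwheel '[[3,0.1,0,0,0,0,0.1],[6.5,0.1,0,0,0,0,0.1],[10,0.1,0,0,0,0,0.1],[13.85,0.1,0,0,0,0,0.1],[13.85,0.1,3,0,0,0,0.1],[13.85,0.1,6,0,0,0,0.1],[13.85,0.1,8.5,0,0,0,0.1],[13.85,0.1,8.5,0,0,0,0.1],[13.85,0.1,8.5,0,0,0,0.1],[13.85,0.1,9,0,0,0,0.1],[13.85,0.1,9.4,0,0,0,0.1],[13.85,0.1,9.8,0,0,0,0.1],[13.85,0.1,10.2,0,0,0,0.1],[13.85,0.1,10.5,0,0,0,0.1],[13.85,0.1,10.8,0,0,0,0.1],[13.85,0.1,10.8,0,0,0,0.1]]'
```

```text
time: 18.12
ee_pos: [0.5665, 0.2251, 0.0968]
tool_rot: [-3.14, 0.0, 1.571]
force: [0.1, -0.1, -0.7]
opening: 0.0191
grip_force: 20.0
```

```bash
python3 -m handwheel '[[0,0,0.05,0,0,0,0.1],[0,0,0.1,0,0,0,0.1],[0,0,0.15,0,0,0,0.1],[0,0,0.2,0,0,0,0.1],[0,0,0.25,0,0,0,0.1],[0,0,0.25,0,0,0,0.1],[0,0,0.25,0,0,0,0.1]]'
```

```text
time: 18.7
ee_pos: [0.5668, 0.2252, 0.0951]
tool_rot: [-3.142, -0.0, 1.571]
force: [-0.1, -0.4, -0.6]
opening: 0.019
grip_force: 20.0
```

Lower another 0.5 mm, release, back off, look, and return to the stack.

```bash
python3 -m handwheel '[[0,0,0.05,0,0,0,0.1],[0,0,0.05,0,0,0,0.3],[0,0,0.05,0,0,0,0.45],[0,0,0.05,0,0,0,0.45],[0,0,0.05,0,0,0,0.45],[0,0,-1,0,0,0,0.45],[0,0,-3,0,0,0,0.45],[0,0,-6,0,0,0,0.45],[0,0,-9,0,0,0,0.45],[-3,0,-11,0,0,0,0.45],[-6,0,-11,0,0,0,0.45],[-9,0,-11,0,0,0,0.45],[-13,0,-11,0,0,0,0.45],[-13,0,-11,0,0,0,0.45],[-13,0,-11,0,0,0,0.45]]'
python3 - <<'E'
from h import *
look("wrist",[(.5665,.2255,.091,.048),(.5665,.2255,.106,.01)])
E
python3 -m handwheel '[[-3,-1.5,1,0,0,0,0.45],[-6,-3,2,0,0,0,0.45],[-9,-4.5,3,0,0,0,0.45],[-12,-6,3,0,0,0,0.45],[-15,-7.5,3,0,0,0,0.45],[-18,-9,4,0,0,0,0.45],[-21,-10.5,5,0,0,0,0.45],[-24,-12,6,0,0,0,0.45],[-26.7,-12.8,6,0,0,0,0.45],[-26.7,-12.8,6,0,0,0,0.45],[-26.7,-12.8,6,0,0,0,0.45],[-26.7,-12.8,6,0,0,0,0.45]]'
python3 - <<'E'
from h import *
look("wrist",[(.439,-.172,.039,.01),(.439,-.172,.024,.057)])
E
```

```text
time: 19.95
ee_pos: [0.5671, 0.0934, 0.2063]
tool_rot: [3.14, -0.0, 1.567]
force: [-0.2, 0.2, -0.0]
opening: 0.0397
grip_force: 0.0
disc 0.091 8152 [565.  227.4] z 0.0906357680771385 slope [-0.00073624  0.00197043]
disc 0.106 524 [565.  227.3] z 0.10547591020644337 slope [-0.0179601  0.011175 ]
tcp [0.56700309 0.09471918 0.20608631] 20.0
time: 21.0
ee_pos: [0.4396, -0.1707, 0.1456]
tool_rot: [3.141, -0.001, 1.572]
force: [-0.1, 0.2, 0.1]
opening: 0.0395
grip_force: 0.0
disc 0.039 322 [ 438.8 -171.5] z 0.038339568791625006 slope [ 0.0029633  -0.03975392]
disc 0.024 8912 [ 439.  -171.8] z 0.023557106982125237 slope [0.00019178 0.00039283]
tcp [ 0.43967829 -0.17049599  0.14560233] 21.05
```

```bash
python3 -m handwheel '[[-0.1,0,3,0,0,0,0.45],[-0.1,0,6,0,0,0,0.45],[-0.1,0,9,0,0,0,0.45],[-0.1,0,10.5,0,0,0,0.45],[-0.1,0,11.5,0,0,0,0.45],[-0.1,0,11.9,0,0,0,0.45],[-0.1,0,11.9,0,0,0,0.45],[-0.1,0,11.9,0,0,0,0.45],[-0.1,0,11.9,0,0,0,0.1],[-0.1,0,11.9,0,0,0,0.1],[-0.1,0,11.9,0,0,0,0.1],[-0.1,0,11.9,0,0,0,0.1],[-0.1,0,11.9,0,0,0,0.1],[-0.1,0,11.9,0,0,0,0.1],[-0.1,0,11.9,0,0,0,0.1]]' 25
```

```text
time: 22.3
ee_pos: [0.4394, -0.1731, 0.027]
tool_rot: [3.14, 0.001, 1.571]
force: [0.3, 0.2, 5.1]
opening: 0.0189
grip_force: 25.0
```

```bash
python3 -m handwheel '[[0,0,-0.5,0,0,0,0.1],[0,0,-1,0,0,0,0.1],[0,0,-2,0,0,0,0.1],[0,0,-4,0,0,0,0.1],[0,0,-7,0,0,0,0.1],[0,0,-10,0,0,0,0.1],[0,0,-13,0,0,0,0.1],[0,0,-16,0,0,0,0.1],[-2,2,-18,0,0,0,0.1],[-4.5,4.5,-18,0,0,0,0.1],[-7,7,-18,0,0,0,0.1],[-9.5,9.2,-18,0,0,0,0.1],[-12.15,11.3,-18,0,0,0,0.1],[-12.15,11.3,-18,0,0,0,0.1],[-12.15,11.3,-15,0,0,0,0.1],[-12.15,11.3,-12,0,0,0,0.1],[-12.15,11.3,-11.2,0,0,0,0.1],[-12.15,11.3,-11.2,0,0,0,0.1],[-12.15,11.3,-11.2,0,0,0,0.1]]'
python3 - <<'E'
from h import *
im,d=capture("wrist");cv2.imwrite("pics/w4.png",im)
im,d=capture("top");cv2.imwrite("pics/t4.png",im)
E
```

```text
time: 23.88
ee_pos: [0.5516, -0.2941, 0.1389]
tool_rot: [-3.141, -0.0, 1.571]
force: [-0.7, -0.5, -0.7]
opening: 0.0192
grip_force: 25.0
```

View pics/w4.png

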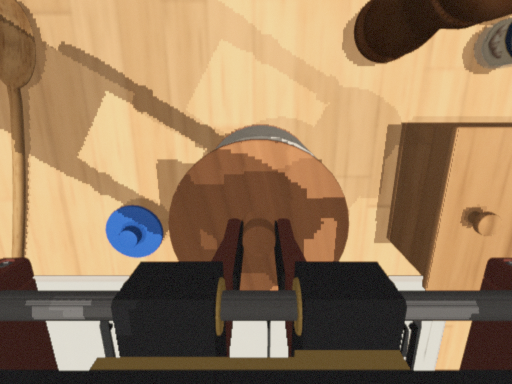

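The giant lid (centre column 259) hangs over the giant canister, whose far edge shows symmetrically at (263,135). Lowering.

```bash
python3 -m handwheel '[[0,0,0.5,0,0,0,0.1],[0,0,1,0,0,0,0.1],[0,0,1.4,0,0,0,0.1],[0,0,1.8,0,0,0,0.1],[0,0,2.1,0,0,0,0.1],[0,0,2.4,0,0,0,0.1],[0,0,2.6,0,0,0,0.1],[0,0,2.6,0,0,0,0.1],[0,0,2.6,0,0,0,0.1]]'
```

```text
time: 24.73
ee_pos: [0.5518, -0.2943, 0.112]
tool_rot: [-3.141, -0.0, 1.571]
force: [0.1, 0.1, -3.0]
opening: 0.0185
grip_force: 25.0
```

```bash
python3 -m handwheel '[[0,0,0.05,0,0,0,0.1],[0,0,0.1,0,0,0,0.1],[0,0,0.15,0,0,0,0.1],[0,0,0.2,0,0,0,0.1],[0,0,0.25,0,0,0,0.1],[0,0,0.3,0,0,0,0.1],[0,0,0.3,0,0,0,0.1],[0,0,0.3,0,0,0,0.1]]'
```

```text
time: 25.4
ee_pos: [0.5518, -0.2944, 0.1092]
tool_rot: [3.141, 0.0, 1.571]
force: [-1.2, 0.7, -0.9]
opening: 0.0188
grip_force: 25.0
```

Release, rise, and move clear so the top camera can check everything.

```bash
python3 -m handwheel '[[0,0,0.05,0,0,0,0.1],[0,0,0.05,0,0,0,0.3],[0,0,0.05,0,0,0,0.45],[0,0,0.05,0,0,0,0.45],[0,0,0.05,0,0,0,0.45],[0,0,-1,0,0,0,0.45],[0,0,-3,0,0,0,0.45],[0,0,-6,0,0,0,0.45],[0,0,-9,0,0,0,0.45],[-2,-2,-12,0,0,0,0.45],[-4,-5,-12,0,0,0,0.45],[-6,-8,-12,0,0,0,0.45],[-8,-11,-12,0,0,0,0.45],[-10,-14,-12,0,0,0,0.45],[-12,-17,-12,0,0,0,0.45],[-12,-17,-12,0,0,0,0.45],[-12,-17,-12,0,0,0,0.45]]'
python3 - <<'E'
from h import *
cs=[(.566,-.047,.061,.03),(.443,.106,.076,.039),(.5665,.2263,.091,.048),(.552,-.293,.106,.057)]
look("top",cs,"pics/t5.png");look("wrist",cs[3:])
E
```

```text
time: 26.82
ee_pos: [0.3806, -0.4153, 0.2302]
tool_rot: [3.141, 0.001, 1.567]
force: [0.3, -0.2, -0.9]
opening: 0.0396
grip_force: 0.0
disc 0.061 433 [565.8 -47.5] z 0.06178338469131128 slope [-0.00080765 -0.00467556]
disc 0.076 883 [442.3 105.9] z 0.07671939606820444 slope [ 0.00250847 -0.00180802]
disc 0.091 1260 [565.8 227.1] z 0.091553371728545 slope [ 0.00372504 -0.00012091]
disc 0.106 2020 [ 550.7 -292. ] z 0.10708663071240498 slope [ 0.00040548 -0.00055701]
tcp [ 0.38169169 -0.41457792  0.23002772] 26.8667
disc 0.106 11627 [ 550.4 -292. ] z 0.105477000730896 slope [0.00040573 0.00175501]
tcp [ 0.38236317 -0.41407138  0.22976433] 26.9167
```

View pics/t5.png

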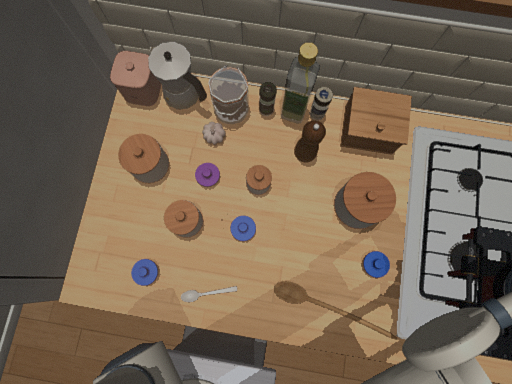

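All four canisters are closed: small (259,180), medium (182,218), large (140,155) and giant (369,198). Each lid is level, at seated height and within about 2 mm of centre. The mill and garlic haven't moved, and the arm is clear.

```bash
python3 -c "
from workcell import *
print(finish_job())"
```

```text
the job is handed in; nothing more can be done
None
```

The job is handed in at about 27 s: all four lids are seated on their own canisters, which the final camera check showed level, at seated height and within about 2 mm of centre; the judge returned no verdict.

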